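# Turn the test bar and strike its stepped end in the spring impact tester

## Task

The test bar lies in the slot of the spring impact tester with its square end towards the striker. First lift it out, turn it end for end and set it back, same way up and fully down in the slot, so that its stepped end faces the striker; then draw the striker back by its handle until the sear catches, without ramming it hard into the rubber buffer, and let go so that the sear alone holds it. Finally press the trip pad to fire the striker at the bar, let the pad come back up, and leave the bar seated and the mortar, beaker and hand stamp undisturbed.

Things in the scene. Friction and masses are not known exactly. Their poses are not given: they have to be found in the camera images.
- tester: Spring impact tester, fixed; grey base 88 x 340 x 12 mm (y -165 to 175). Origin on the bench, z up; fires along its +y, is drawn to -y. From -y: black handle, dark spring barrel (dia 40, y -107 to -69, 70 high) with dia 26 rubber buffer, rod (dia 12, axis 50 mm high) with dia 30 collar, sear rocker between cheeks (y -6 to 10, 78 high), front rod saddle (54 high), bar slot.
- seat (a point): Centre of the bar slot's floor, 28 mm above the bench, axes as the tester's. Slot 20 mm wide (x), 105 mm long (y); side walls end 16 mm above the floor, with outward flares to 22 mm; back stop at +y 26 mm above the floor, lip at -y 12 mm, over which the striker's nose passes. At rest the nose is 2.5 mm short of the slot.
- bar: Loose aluminium test bar 16 (x) x 100 (y) x 36 mm (z), about 0.15 kg. Origin: middle of its underside, z up. Its +y end is the stepped end: the last 24 mm are only 26 mm high; full height from y -50 to +26. It lies along the tester's y on the slot floor, its top 13 mm clear of the flares, to be gripped across x. At the start the stepped end is at the tester's +y, away from the striker.
- bar_step_end (a point): Centre of the end face of the bar's stepped end, 13 mm above its underside.
- handle_top (a point): Middle of the top face of the striker's handle: upright black block 32 mm (tester x) x 14 mm (tester y), its top 126 mm above the bench, free to grip from above over its upper 50 mm; moves with the striker.
- striker (a joint): Draw in m: 0 at rest, grows as the handle goes to the tester's -y. Spring 200 N/m (0 N at rest), up to 4 N more while the collar lifts the sear. The sear catches at a draw of 0.027 to 0.048: the collar is set anew each start. 4 mm past the catch the buffer is met (5000 N/m). Eased forward from there a caught striker stops within 8 mm, pull gone. Fired, it strikes the bar, settles at 0.
- sear (a joint): Angle of the sear rocker in rad: 0 at rest (tooth down, also when caught), grows as the trip pad goes down, 0.32 at its stop. Its spring returns it to 0. A caught striker is released at about 0.13 to 0.2.
- trip_pad (a point): Middle of the top of the trip pad, a ribbed black thumb pad 26 (x) x 24 mm (y) at the +y end of the sear rocker, 79 mm above the bench, 34 mm from the rocker's pivot. Press straight down: it goes down about 11 mm to its stop, 2 to 4 N uncocked, up to about 13 N when the striker is cocked; the striker fires after some 5 to 7 mm.
- buffer (a joint): Compression of the rubber buffer in m (0 free); more than 0.008 (40 N) counts as rammed.
- mortar: White mortar, dia 71 x 54 mm, a bystander behind the tester on the left; origin at the centre of its underside.
- beaker: Clear beaker, dia 55 x 62 mm, a bystander behind the tester on the right; origin at the centre of its underside.
- stamp: Hand stamp with turned wooden handle, 23 x 48 x 69 mm, a bystander at the right; origin at the centre of its underside.
Not all that is in view belongs to the job. Of the things that look like the bar, the smallest one is meant.

How it is judged (in metres and radians):
On the way, in this order (a step that is already met when the one before it is completed fails the run):
1. the bar is seated in the slot with its stepped end towards the striker, and let go (x of bar in the frame of seat between -0.003 and 0.003 m and y of bar in the frame of seat between -0.005 and 0.005 m and z of bar in the frame of seat between -0.004 and 0.004 m and angle between bar's own z axis and vertical below 0.08 rad and y of bar_step_end in the frame of seat below -0.04 m and contact force between the fingers and bar below 0.3 N), for 0.2 s.
2. the striker is held drawn back by the sear alone, the fingers touching nothing (value of joint striker above 0.022 m and velocity of joint striker between -0.02 and 0.02 m/s and value of joint sear below 0.03 rad and contact force between the fingers and anything else below 0.3 N and contact force between the arm and tester below 0.3 N), for 0.3 s.
3. the striker has been fired and has come to rest forward (value of joint striker between -0.015 and 0.008 m and velocity of joint striker between -0.05 and 0.05 m/s), for 0.1 s.
At the end, for the whole second after the job is handed in: The bar rests in the slot, upright (within 0.08 rad), on the slot floor (within 4 mm), within 3 mm across and 5 mm along of the slot's centre, its stepped end towards the striker; the striker is forward (draw under 8 mm), the sear back at rest (under 0.05 rad) (x of bar in the frame of seat between -0.003 and 0.003 m and y of bar in the frame of seat between -0.005 and 0.005 m and z of bar in the frame of seat between -0.004 and 0.004 m and angle between bar's own z axis and vertical below 0.08 rad and y of bar_step_end in the frame of seat below -0.04 m and value of joint striker below 0.008 m and value of joint sear below 0.05 rad and linear speed of bar below 0.02 m/s); the robot touches nothing.
It fails at once if the striker is rammed into the buffer: buffer compressed by more than 8 mm (40 N) (value of joint buffer above 0.008 m).
It fails at once if the mortar is moved by more than 20 mm or tipped (distance of mortar from where it was at the start of the episode above 0.02 m or angle between mortar's own z axis and vertical above 0.4 rad).
It fails at once if the beaker is moved by more than 20 mm or tipped (distance of beaker from where it was at the start of the episode above 0.02 m or angle between beaker's own z axis and vertical above 0.4 rad).
It fails at once if the stamp is moved by more than 20 mm or tipped (distance of stamp from where it was at the start of the episode above 0.02 m or angle between stamp's own z axis and vertical above 0.4 rad).
It also fails if it takes over 72 s, if anything falls off the work surface, if the arm or the gripper's body presses on something with over 40 N, if the wrist force passes 120 N, or if a joint passes its speed limit or range.

## Robot

A 6-joint arm with a two-finger parallel gripper is mounted at the origin on a cart in front of the work surface, level with it; the furniture and walls round the work are solid. World frame = base frame: x ahead of the robot, y to its left, z up, the work surface at z = 0. Lengths are in m, angles in degrees, forces in N, time in s.
With the tool pointing down it reaches from about 0.375 to 0.825 m from the base axis. Payload 5.5 kg.
Tool frame: the origin (TCP) lies on the centre line of the jaws, within the pads' length; the fingertips stand 22 mm ahead of it and the grasp point (between the pads) lies 3 mm ahead of it; z points along the fingers, y is the line along which they close (so a half turn about z gives the same grasp; the last joint's range is limited). The gripper opens to 85 mm and grips with 20 to 120 N. Pads are 22 mm wide; open, the fingers measure 114 mm over their backs; the gripper's body (76 mm by 85 mm) begins 54 mm behind the grasp point. The pads swing forward as they close: fully open they stand 13 mm farther back than shut.
Start: joints at [-64.63, 17.962, -2.699, 69.339, 0, 90], TCP at [0.257, -0.542, 0.215] pointing down, gripper open.
Joint ranges: [-152.73, 152.73], [-39.44, 99.34], [-58.76, 71.6], [-118.89, 123.64], [-81.53, 83.1], [-180, 180]. Speed limits (degrees/s): [136.94, 136.94, 172.46, 180, 180, 180].

## Interface

Orientations are given as [roll, pitch, yaw] about the fixed x, y, z axes, in that order (R = Rz(yaw) Ry(pitch) Rx(roll)).
In Python, from bench import r gives the robot as it stands.
- The arm moves only by the tool send_rows, never from a script. Its argument "moves" is a list of rows, each an object with "offset": the shift along the world's x, y, z in mm, a list of three; "spin": the turn about the world's z in degrees. In form: [{"offset": [x, y, z], "spin": spin}, ...]. A call has 1 to 12 rows; each row shifts and turns the commanded pose from where the row before left it; what a row does not reach is not made up. A row lasts 1/12 s, in which the tool goes at most 41.7 mm and 7.16 degrees, less where a joint would pass 70% of its speed; a pose out of reach is approached as far as the arm can. A call with a gripper value outside its range is refused whole. "grip" is the opening, from 0 (shut) to 1 (fully open), set as the call begins (left out, the last holds). The fingers move at their own pace and stop on an object; "grip_force" is the grip in N (left out, the last holds). Time passes only in rows, so rows that do not move let the fingers close. It gives the time, the measured TCP pose, the force, the opening and the grip force at its end, in the units of the state.
- r.get_obs(): the state, without advancing time (a new reading comes with each control period).
- r.capture(name): name is "scene" or "top" or "wrist"; returns (picture, depth): 400x640x3 uint8, red, green, blue; 400x640 float32, m along the optical axis (not along the pixel's ray), 0 where there is no reading.
- r.calibration(name): a dict with "K" (3x3 intrinsics, pixels), "rvec" (rotation vector, rad) and "tvec" (3), from world to camera coordinates, as OpenCV has them. Camera axes: x right, y down, z forward; pixel columns grow to the right and rows downward; lengths in m; the calibration is good to about 2 mm. A picture is of the moment at which its call begins: read the wrist's pose just before it. calibration takes no time and is no camera call; for the wrist camera it gives the pose at the moment of the call.
- r.close_job(): hands the job in; it is judged then, once.
Trained networks look in the newest picture that a camera, given by its name, has taken for a name from the list of things; names that differ only in an ending like _2 or _b are one class to them, and where a whole thing is asked for, a point or a joint stands for the part that bears it (a point fixed in the world has none). Each returns a list of dicts, best first, with "conf" (0 to 1); they miss things now and then, are a little off and sometimes report something else, mostly with a low value. They report only what shows in the picture. A call takes as long as a camera call. They do not tell look-alikes from the thing itself.
- r.regions_of(camera, thing): "region" (400x640 bool, what is visible of it) and "box" ([left, top, width, height] in pixels, round what is visible of it).
The state is a dict: "time_s": time; "joint_positions": joint angles; "qvel": joint speeds; "effort": joint torques, N m; "eef_pos": TCP position; "tool_rot": TCP orientation; "wrist_force": force on the tool from outside, world axes, zero at the start; "ft_torque": the same for the moment, N m; "finger_gap": finger opening in m; "gripper_force": force on a finger pad.
Only numpy, scipy, OpenCV 4.12 (cv2) and the standard library are available. Lean on these libraries where they do the work, as an engineer would, in place of code of your own. Each camera call takes 0.05 s, during which the arm holds its last target. There are 200 camera calls.

## Working session

There is one attempt and no reset: what is moved stays moved. The work goes in short steps, Python scripts to look and compute and a tool call to move; the robot and the scene stay as the last step left them, time stands still between calls to the robot, and variables do not carry over. Pictures are saved under pics/ and viewed, at most 10 in all, crops included, and the job is handed in when it is done.

Besides the shell and the picture viewer there is one more tool, called after "Call:" as name(argument=value, ...) on one line, values as JSON. send_rows: Moves the arm, as the interface text tells. Its arguments: {"type":"object","properties":{"moves":{"type":"array"},"grip":{"type":"number"},"grip_force":{"type":"number"}},"required":["moves"]}

```bash
mkdir -p pics; ls; cat > h.py <<'E'
import numpy as np,cv2
from bench import r
def cam(n):
    c=r.calibration(n);R=cv2.Rodrigues(np.array(c["rvec"],float))[0];return np.array(c["K"],float),R,np.array(c["tvec"],float).ravel()
def cloud(n,d,cal=None):
    K,R,t=cal or cam(n);v,u=np.mgrid[:d.shape[0],:d.shape[1]]
    P=np.stack([(u-K[0,2])/K[0,0]*d,(v-K[1,2])/K[1,1]*d,d],-1)
    W=(P-t)@R;W[d<=0]=np.nan;return W
def proj(n,X,cal=None):
    K,R,t=cal or cam(n);p=(np.atleast_2d(X)@R.T+t)@K.T;return p[:,:2]/p[:,2:]
def shot(n,f=None):
    im,d=r.capture(n)
    if f: cv2.imwrite("pics/"+f,im[:,:,::-1])
    return im,d
E
python3 - <<'E'
from h import *
for n in("scene","top"):
    im,d=shot(n,n+"0.png");W=cloud(n,d);np.save(n+"0.npy",W)
    for th in("tester","bar","handle_top","trip_pad","mortar","beaker","stamp"):
        for q in r.regions_of(n,th)[:4]:
            P=W[q["region"]];P=P[~np.isnan(P[:,0])]
            print(n,th,round(q["conf"],2),[int(x) for x in q["box"]],np.nanmedian(P,0).round(3) if len(P) else None,np.percentile(P,97,axis=0).round(3) if len(P) else None, np.percentile(P,3,axis=0).round(3) if len(P) else None)
print(r.get_obs())
E
```

```text
pics
scene tester 0.76 [251, 201, 120, 109] [0.462 0.043 0.018] [0.5   0.206 0.099] [ 0.435 -0.111  0.004]
scene bar 0.91 [196, 216, 47, 22] [0.733 0.14  0.03 ] [0.789 0.179 0.049] [ 0.69   0.1   -0.001]
scene bar 0.86 [378, 192, 30, 29] [ 0.461 -0.268  0.031] [ 0.527 -0.258  0.048] [ 0.406 -0.287  0.003]
scene bar 0.75 [263, 258, 34, 31] [0.476 0.142 0.055] [0.49  0.189 0.066] [0.472 0.095 0.039]
scene handle_top 0.63 [298, 201, 59, 63] [ 0.473 -0.091  0.067] [0.49  0.084 0.125] [ 0.459 -0.102  0.024]
scene trip_pad 0.61 [295, 239, 30, 18] [0.478 0.045 0.074] [0.543 0.083 0.081] [ 0.468  0.003 -0.001]
scene mortar 0.82 [218, 247, 25, 28] [0.619 0.19  0.038] [0.641 0.223 0.055] [0.578 0.162 0.004]
scene beaker 0.67 [295, 238, 30, 16] [0.477 0.05  0.076] [0.49  0.083 0.081] [0.468 0.008 0.068]
scene beaker 0.57 [345, 171, 17, 25] [ 0.611 -0.255  0.038] [ 0.641 -0.234  0.061] [ 0.588 -0.288  0.003]
scene stamp 0.67 [403, 163, 13, 18] [ 0.512 -0.417  0.013] [ 0.541 -0.399  0.066] [ 0.498 -0.46  -0.003]
top tester 0.74 [226, 216, 108, 32] [0.477 0.031 0.014] [0.52  0.198 0.079] [ 0.436 -
[... 999 characters left out ...]
  0.002]
{'time_s': 0.8, 'joint_positions': array([-6.46287181e+01,  1.79581635e+01, -2.69738499e+00,  6.93401427e+01,
        5.29036148e-04,  8.99997000e+01]), 'qvel': array([-0.06749844,  0.05255005, -0.05418339,  0.00982073,  0.00472554,
       -0.01902795]), 'effort': array([ 1.22718287e-03, -5.39389336e+01,  3.40033543e+01,  1.32986032e-03,
        1.30654716e-04,  1.80929192e-07]), 'eef_pos': array([ 0.25709488, -0.54213422,  0.2155516 ]), 'tool_rot': array([ 1.79995691e+02, -5.29013585e-04,  2.53715819e+01]), 'wrist_force': array([-0.74026848, -0.25355859,  0.3171938 ]), 'ft_torque': array([0.04326603, 0.02466475, 0.0469673 ]), 'gripper_force': 0.0, 'finger_gap': 0.08525398685456761}
```

```bash
python3 - <<'E'
from h import *
a=cv2.imread("pics/top0.png")[110:270,200:440];b=cv2.imread("pics/scene0.png")[150:320,190:430]
o=np.vstack([cv2.resize(a,(600,400),interpolation=3)[:290*400//400],])
cv2.imwrite("pics/c1.png",np.hstack([cv2.resize(a,(400,267),interpolation=2),cv2.resize(b,(400,267),interpolation=2)]))
W=np.load("top0.npy").reshape(-1,3)
# tester base outline: z 5..16mm near tester
m=(W[:,2]>.006)&(W[:,2]<.016)&(W[:,0]>.38)&(W[:,0]<.6)&(W[:,1]>-.22)&(W[:,1]<.26)
print(cv2.minAreaRect(W[m,:2].astype(np.float32)))
m=(W[:,2]>.058)&(W[:,2]<.072)&(W[:,0]>.42)&(W[:,0]<.53)&(W[:,1]>.08)&(W[:,1]<.21)
print(cv2.minAreaRect(W[m,:2].astype(np.float32)))
m=(W[:,2]>.115)&(W[:,2]<.14)&(W[:,0]>.38)&(W[:,0]<.6)&(W[:,1]>-.22)&(W[:,1]<.26)
print(W[m].round(3).mean(0),m.sum())
E
```

```text
((0.4913675785064697, 0.02127625048160553), (0.2186977118253708, 0.4757102131843567), 0.2935396730899811)
((0.4818248152732849, 0.14504170417785645), (0.1090426817536354, 0.022763622924685478), 81.4614028930664)
[ 0.47354902 -0.09994118  0.12462745] 51
```

View pics/c1.png

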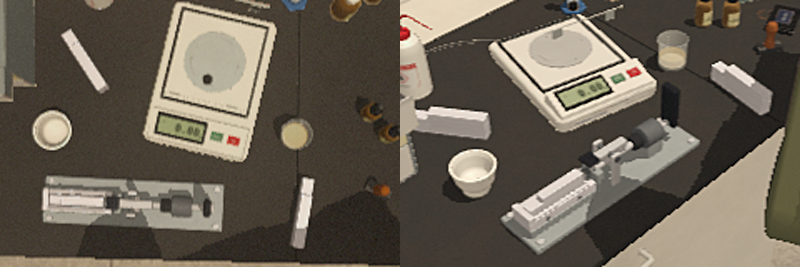

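Call:
send_rows(moves=[{"offset":[11,34,4],"spin":3},{"offset":[11,34,4],"spin":3},{"offset":[11,34,4],"spin":3},{"offset":[11,34,4],"spin":3},{"offset":[11,34,4],"spin":3},{"offset":[11,34,4],"spin":3},{"offset":[11,34,4],"spin":3},{"offset":[11,34,4],"spin":3},{"offset":[11,34,4],"spin":3},{"offset":[11,34,4],"spin":3}])

```text
time_s: 1.63
eef_pos: [0.3672, -0.2005, 0.2559]
tool_rot: [180.0, -0.0, 55.5]
wrist_force: [0.5, -0.1, -0.4]
finger_gap: 0.0855
gripper_force: 0.0
```

Call:
send_rows(moves=[{"offset":[11,33,3],"spin":3.3},{"offset":[11,33,3],"spin":3.3},{"offset":[11,33,3],"spin":3.3},{"offset":[11,33,3],"spin":3.3},{"offset":[11,33,3],"spin":3.3},{"offset":[11,33,3],"spin":3.3},{"offset":[11,33,3],"spin":3.3},{"offset":[11,33,3],"spin":3.3},{"offset":[11,33,3],"spin":3.3},{"offset":[11,33,3],"spin":3.3},{"offset":[0,0,0],"spin":0}])

```text
time_s: 2.55
eef_pos: [0.4789, 0.1329, 0.2857]
tool_rot: [179.9, -0.2, 88.8]
wrist_force: [-0.1, -0.5, 0.4]
finger_gap: 0.0854
gripper_force: 0.0
```

```bash
python3 - <<'E'
from h import *
o=r.get_obs();print(o["eef_pos"],o["tool_rot"],o["time_s"])
cal=cam("wrist");print(cal[0],-cal[1].T@cal[2])
im,d=shot("wrist","w0.png");W=cloud("wrist",d,cal);np.save("w0.npy",W)
for th in("bar","trip_pad","handle_top"):
    for q in r.regions_of("wrist",th)[:3]:
        P=W[q["region"]];P=P[~np.isnan(P[:,0])];print(th,round(q["conf"],2),q["box"],np.median(P,0).round(3))
E
```

```text
[0.47885194 0.13293079 0.2857226 ] [ 1.79912436e+02 -1.58984689e-01  8.87863202e+01] 2.55
[[341.60520862   0.         319.83730283]
 [  0.         341.60520862 199.83108516]
 [  0.           0.           1.        ]] [0.48011924 0.21201116 0.44633433]
bar 0.94 [479.0, 108.2, 111.7, 77.7] [0.738 0.14  0.037]
bar 0.77 [313.2, 109.8, 14.8, 89.3] [0.48  0.141 0.066]
bar 0.61 [307.3, 271.7, 23.5, 19.2] [ 0.474 -0.021  0.062]
trip_pad 0.85 [304.1, 205.2, 32.0, 67.9] [0.476 0.045 0.077]
handle_top 0.58 [300.6, 200.2, 30.5, 174.1] [ 0.473 -0.094  0.091]
handle_top 0.25 [285.1, 90.2, 68.6, 285.6] [0.475 0.05  0.015]
```

View pics/w0.png

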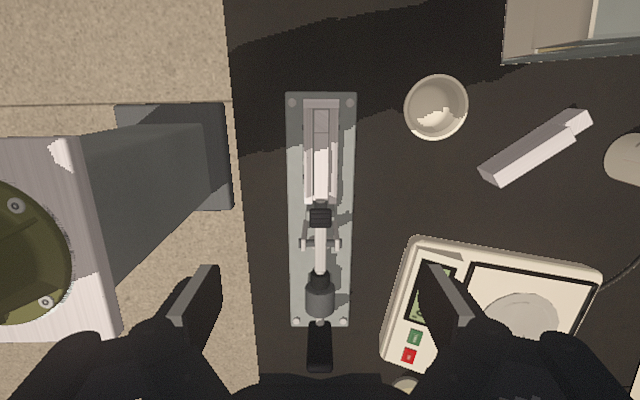

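```bash
python3 - <<'E'
from h import *
W=np.load("w0.npy").reshape(-1,3)
def sel(z0,z1,x0,x1,y0,y1):
    m=(W[:,2]>z0)&(W[:,2]<z1)&(W[:,0]>x0)&(W[:,0]<x1)&(W[:,1]>y0)&(W[:,1]<y1);return W[m]
for nm,a in dict(base=(.008,.0145,.42,.54,-.16,.22),bar=(.061,.069,.46,.5,.08,.2),step=(.05,.058,.47,.492,.15,.2),handle=(.118,.134,.45,.5,-.2,0),pad=(.075,.083,.45,.5,.02,.08)).items():
    P=sel(*a)
    rect=cv2.minAreaRect(P[:,:2].astype(np.float32))
    print(nm,len(P),P.mean(0).round(4),P.min(0).round(4),P.max(0).round(4),np.round(rect[0],4),np.round(rect[1],4),round(rect[2],2))
# centre lines x per y
P=sel(.008,.0145,.42,.54,-.16,.22);ys=[];xs=[]
for y in np.arange(-.1,.2,.01):
    q=P[abs(P[:,1]-y)<.005]
    if len(q)>6: ys.append(y);xs.append((q[:,0].min()+q[:,0].max())/2)
c=np.polyfit(ys,xs,1);print("base line",np.degrees(np.arctan(c[0])),np.polyval(c,[0.14,0.02,-.1]),np.std(xs-np.polyval(c,ys)))
P=sel(.052,.069,.46,.5,.085,.2);ys=[];xs=[]
for y in np.arange(.095,.19,.006):
    q=P[abs(P[:,1]-y)<.003]
    if len(q)>3: ys.append(y);xs.append((q[:,0].min()+q[:,0].max())/2)
c=np.polyfit(ys,xs,1);print("bar line",np.degrees(np.arctan(c[0])),np.polyval(c,[0.14]),np.std(xs-np.polyval(c,ys)))
E
```

```text
base 5932 [0.477  0.0609 0.0135] [ 0.4283 -0.1291  0.0095] [0.5248 0.21   0.0145] [0.4765 0.0401] [0.3383 0.0881] 88.42
bar 918 [0.4796 0.1288 0.0659] [0.4712 0.0897 0.0613] [0.4875 0.1659 0.0686] [0.4795 0.1278] [0.0763 0.0152] 88.9
step 457 [0.4809 0.1839 0.0559] [0.4704 0.1662 0.0538] [0.4916 0.2    0.0579] [0.4808 0.1831] [0.0337 0.021 ] 89.08
handle 359 [ 0.4729 -0.097   0.1253] [ 0.4574 -0.1062  0.118 ] [ 0.4883 -0.092   0.1298] [ 0.4729 -0.099 ] [0.0309 0.014 ] 1.35
pad 949 [0.4765 0.0507 0.0788] [0.4506 0.0203 0.075 ] [0.4996 0.0799 0.083 ] [0.4749 0.0502] [0.049  0.0596] 0.64
base line 1.5804863362213764 [0.47923674 0.47592574 0.47261474] 0.00030101807811308524
bar line 1.5414906021439578 [0.47948703] 0.0003986208527206929
```

Call:
send_rows(moves=[{"offset":[0,2,-30],"spin":0},{"offset":[0,2,-30],"spin":0},{"offset":[0,2,-30],"spin":0},{"offset":[0,0,-30],"spin":0},{"offset":[0,0,-20],"spin":0},{"offset":[0,0,-15],"spin":0},{"offset":[0,0,0],"spin":0},{"offset":[0,0,0],"spin":0}])

```text
time_s: 3.42
eef_pos: [0.4763, 0.1325, 0.1303]
tool_rot: [-179.9, 0.0, 88.3]
wrist_force: [-1.5, -0.0, 0.5]
finger_gap: 0.0854
gripper_force: 0.0
```

Call:
send_rows(moves=[{"offset":[3.2,7.2,0],"spin":0.15},{"offset":[0,0,-20],"spin":0},{"offset":[0,0,-20],"spin":0},{"offset":[0,0,-10],"spin":0},{"offset":[0,0,-5],"spin":0},{"offset":[0,0,0],"spin":0},{"offset":[0,0,0],"spin":0}])

```text
time_s: 4.0
eef_pos: [0.4809, 0.1413, 0.0763]
tool_rot: [180.0, -0.0, 88.5]
wrist_force: [0.1, 0.7, 0.8]
finger_gap: 0.0852
gripper_force: 0.0
```

Call:
send_rows(moves=[{"offset":[0,0,0],"spin":0},{"offset":[0,0,0],"spin":0},{"offset":[0,0,0],"spin":0},{"offset":[0,0,0],"spin":0},{"offset":[0,0,0],"spin":0},{"offset":[0,0,0],"spin":0},{"offset":[0,0,0],"spin":0},{"offset":[0,0,0],"spin":0},{"offset":[0,0,0],"spin":0},{"offset":[0,0,0],"spin":0}], grip=0, grip_force=40)

```text
time_s: 4.83
eef_pos: [0.4803, 0.1411, 0.0755]
tool_rot: [-180.0, 0.0, 88.5]
wrist_force: [-0.1, 1.1, 0.5]
finger_gap: 0.0001
gripper_force: 0.0
```

```bash
python3 - <<'E'
from h import *
im,d=shot("wrist");im2,d2=shot("scene")
cv2.imwrite("pics/w1.png",np.hstack([cv2.resize(im,(480,300))[:, :,::-1],cv2.resize(im2[210:310,240:347],(320,300))[:,:,::-1]]))
o=r.get_obs();print(o)
E
```

```text
{'time_s': 4.9333, 'joint_positions': array([ 1.63699498e+01,  1.33652003e+01, -2.82292261e+01,  4.84112926e+01,
        9.51359468e-04,  1.07848256e+02]), 'qvel': array([-0.05885998,  0.01653873,  0.05408672,  0.03633944, -0.03607885,
       -0.00264871]), 'effort': array([ 2.26993834e-03, -4.43737686e+01,  2.94240439e+01,  2.47104923e-03,
        2.45133861e-04, -1.04486318e-05]), 'eef_pos': array([0.48024405, 0.14107586, 0.07545327]), 'tool_rot': array([-1.79994265e+02,  8.47293364e-04,  8.85216941e+01]), 'wrist_force': array([-1.01027919, -0.24264718, -0.7691272 ]), 'ft_torque': array([-0.02426644,  0.01444411,  0.03100315]), 'gripper_force': 0.0, 'finger_gap': 0.00017666742347726677}
```

View pics/w1.png

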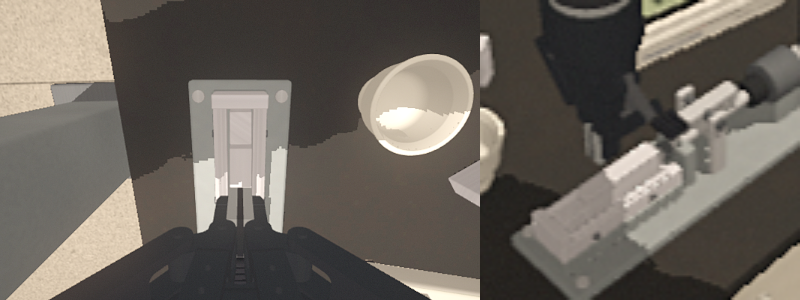

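```bash
python3 - <<'E'
from h import *
im,d=shot("scene");W=cloud("scene",d);L=im.sum(-1)
ok=(W[...,0]>.4)&(W[...,0]<.56)&(W[...,1]>.08)&(W[...,1]<.22)&(W[...,2]>.045)
P=W[ok];l=L[ok]
for z in np.arange(.05,.13,.006):
    q=(P[:,2]>=z)&(P[:,2]<z+.006)&(l<150)
    if q.sum(): print(round(z,3),q.sum(),P[q].min(0).round(3),P[q].max(0).round(3))
cal=cam("wrist");im,d=shot("wrist");W=cloud("wrist",d,cal)
for n in("wrist","scene"):
    print(n,proj(n,[[.4803,.1411,.0535],[.4803,.1411,.0755]]))
for v in range(170,330,10): print(v,W[v,320].round(3),im[v,320])
E
```

```text
0.074 14 [0.469 0.08  0.075] [0.489 0.085 0.08 ]
0.08 2 [0.47  0.084 0.081] [0.483 0.085 0.084]
0.092 1 [0.472 0.142 0.095] [0.472 0.142 0.095]
0.098 6 [0.469 0.138 0.1  ] [0.472 0.149 0.103]
0.104 11 [0.468 0.136 0.104] [0.471 0.15  0.109]
0.11 7 [0.468 0.141 0.11 ] [0.471 0.149 0.115]
0.116 4 [0.467 0.145 0.117] [0.47  0.149 0.119]
0.122 2 [0.467 0.148 0.124] [0.467 0.151 0.126]
0.128 4 [0.466 0.15  0.129] [0.495 0.153 0.134]
wrist [[320.29828955 231.74050474]
 [320.34307169 248.76464643]]
scene [[282.03751253 271.76254397]
 [281.55867073 265.58669996]]
170 [0.481 0.178 0.057] [202 191 186]
180 [0.481 0.173 0.056] [199 187 182]
190 [0.481 0.167 0.056] [198 187 181]
200 [0.481 0.164 0.065] [196 186 179]
210 [0.481 0.159 0.066] [198 188 180]
220 [0.48  0.153 0.066] [197 186 181]
230 [0.48  0.148 0.066] [196 187 180]
240 [0.48  0.142 0.066] [197 186 180]
250 [0.48  0.152 0.098] [141 132 126]
260 [0.48  0.152 0.107] [70 64 62]
270 [0.48  0.152 0.116] [71 65 64]
280 [0.48  0.152 0.124] [67 65 63]
290 [0.48  0.152 0.13 ] [64 59 59]
300 [0.48  0.148 0.131] [67 61 63]
310 [0.48  0.144 0.131] [67 66 64]
320 [0.48  0.14  0.131] [59 59 59]
```

```bash
python3 - <<'E'
from h import *
cal=cam("wrist");im,d=shot("wrist");W=cloud("wrist",d,cal)
for c in (310,316,320,325,331):
  for v in range(239,256,2): print(c,v,W[v,c].round(4),im[v,c]) if W[v,c,2]>.07 else 0
im,d=shot("scene");W=cloud("scene",d);P=W[255:275,272:292].reshape(-1,3)
P=P[(P[:,2]>.069)&(P[:,1]>.12)];print(P[np.argsort(P[:,2])][:12].round(4))
im,d=shot("top");W=cloud("top",d)
print(r.get_obs()["eef_pos"])
E
```

```text
310 251 [0.476  0.1518 0.0991] [145 140 133]
310 253 [0.476  0.1518 0.1009] [153 148 140]
310 255 [0.4761 0.1519 0.103 ] [153 147 140]
316 251 [0.4786 0.1521 0.0997] [121 116 110]
316 253 [0.4786 0.1514 0.1004] [120 117 108]
316 255 [0.4787 0.1524 0.1041] [122 116 110]
320 251 [0.4804 0.1517 0.0991] [59 55 52]
320 253 [0.4804 0.1518 0.1013] [74 69 67]
320 255 [0.4804 0.1516 0.1028] [74 68 68]
325 251 [0.4826 0.152  0.0997] [147 140 134]
325 253 [0.4826 0.1517 0.1012] [159 154 146]
325 255 [0.4826 0.1515 0.1026] [157 151 143]
331 251 [0.4853 0.1516 0.0991] [146 140 133]
331 253 [0.4852 0.1512 0.1002] [151 145 138]
331 255 [0.4852 0.1513 0.1024] [154 147 141]
[[0.4747 0.1497 0.0922]
 [0.4757 0.1487 0.094 ]
 [0.4781 0.1527 0.0952]
 [0.4738 0.1533 0.0956]
 [0.4851 0.1528 0.0968]
 [0.4718 0.1488 0.097 ]
 [0.4804 0.1537 0.0976]
 [0.4768 0.1506 0.0981]
 [0.4737 0.1532 0.099 ]
 [0.4858 0.152  0.0991]
 [0.4692 0.1447 0.0994]
 [0.4724 0.1481 0.0995]]
[0.4802725  0.14106966 0.07549865]
```

Call:
send_rows(moves=[{"offset":[0,0,0],"spin":0},{"offset":[0,0,0],"spin":0},{"offset":[0,0,0],"spin":0},{"offset":[0,0,0],"spin":0},{"offset":[0,0,0],"spin":0},{"offset":[0,0,0],"spin":0},{"offset":[0,0,0],"spin":0},{"offset":[-0.5,-1,-10],"spin":0},{"offset":[0,0,-10],"spin":0},{"offset":[0,0,-8],"spin":0},{"offset":[0,0,0],"spin":0},{"offset":[0,0,0],"spin":0}], grip=0.6)

```text
time_s: 6.18
eef_pos: [0.4787, 0.1398, 0.0464]
tool_rot: [-179.9, 0.0, 88.5]
wrist_force: [0.2, 0.9, 1.0]
finger_gap: 0.0511
gripper_force: 0.0
```

```bash
python3 - <<'E'
from h import *
cal=cam("wrist");im,d=shot("wrist");W=cloud("wrist",d,cal)
P=W.reshape(-1,3);m=(abs(P[:,0]-.48)<.045)&(abs(P[:,1]-.148)<.012)&(P[:,2]>.0)
for lo,hi in((.435,.468),(.492,.525)):
    q=P[m&(P[:,0]>lo)&(P[:,0]<hi)&(P[:,2]>.03)]; print(q[np.argsort(q[:,2])][:8].round(4))
print(r.get_obs()["eef_pos"],r.get_obs()["finger_gap"])
E
```

```text
[[0.4678 0.1543 0.0459]
 [0.4678 0.142  0.046 ]
 [0.4677 0.141  0.0463]
 [0.4676 0.1376 0.0464]
 [0.4676 0.149  0.0464]
 [0.4679 0.1446 0.0465]
 [0.468  0.1457 0.0466]
 [0.4674 0.1446 0.0466]]
[[0.4921 0.1553 0.0459]
 [0.4921 0.1515 0.046 ]
 [0.4921 0.1432 0.0462]
 [0.4921 0.1445 0.0465]
 [0.4921 0.1528 0.0465]
 [0.4921 0.1561 0.0467]
 [0.4921 0.1496 0.0467]
 [0.4926 0.1418 0.0468]]
[0.47931714 0.13994528 0.04697256] 0.051445845233156665
```

Call:
send_rows(moves=[{"offset":[0.3,0,-7],"spin":0},{"offset":[0,0,-6],"spin":0},{"offset":[0,0,0],"spin":0},{"offset":[0,0,0],"spin":0}])

```text
time_s: 6.57
eef_pos: [0.4797, 0.1399, 0.034]
tool_rot: [-179.9, 0.0, 88.5]
wrist_force: [-0.5, 0.1, 0.3]
finger_gap: 0.0509
gripper_force: 0.0
```

Call:
send_rows(moves=[{"offset":[0,0,0],"spin":0},{"offset":[0,0,0],"spin":0},{"offset":[0,0,0],"spin":0},{"offset":[0,0,0],"spin":0},{"offset":[0,0,0],"spin":0},{"offset":[0,0,0],"spin":0},{"offset":[0,0,0],"spin":0},{"offset":[0,0,0],"spin":0}], grip=0, grip_force=40)

```text
time_s: 7.23
eef_pos: [0.4807, 0.1402, 0.035]
tool_rot: [179.9, -0.0, 88.5]
wrist_force: [0.6, 0.1, 5.4]
finger_gap: 0.0149
gripper_force: 40.9
```

Call:
send_rows(moves=[{"offset":[0,0,5],"spin":0},{"offset":[0,0,10],"spin":0},{"offset":[0,0,15],"spin":0},{"offset":[0,0,20],"spin":0},{"offset":[0,0,20],"spin":0},{"offset":[0,0,15],"spin":0},{"offset":[0,0,0],"spin":0},{"offset":[0,0,0],"spin":0}])

```text
time_s: 7.9
eef_pos: [0.4805, 0.1402, 0.1202]
tool_rot: [179.9, -0.0, 88.5]
wrist_force: [-0.4, 0.4, -1.7]
finger_gap: 0.0148
gripper_force: 40.0
```

```bash
cat > barm.py <<'E'
from h import *
# measure the held/seated bar's high top face (first arg: eef z minus grip z)
import sys
dz=float(sys.argv[1]);cal=cam("wrist");o=r.get_obs();im,d=shot("wrist",sys.argv[2] if len(sys.argv)>2 else None);W=cloud("wrist",d,cal).reshape(-1,3)
q=W-o["eef_pos"]
for nm,a,b in(("hi",.026,.0345),("step",.016,.0245)):
    m=(q[:,2]>.03+dz-.03+a-.0)&(q[:,2]<dz+b)&(abs(q[:,0])<.02)&(q[:,1]>.012)&(q[:,1]<.065)
    P=W[m]
    if len(P)>20: print(nm,len(P),P.min(0).round(4),P.max(0).round(4),P.mean(0).round(4),"eef",o["eef_pos"].round(4),o["tool_rot"].round(2))
E
python3 barm.py 0 w2.png
```

```text
hi 1318 [0.4726 0.1522 0.1462] [0.4886 0.1665 0.1531] [0.4806 0.16   0.1509] eef [0.4805 0.1402 0.1202] [ 1.7992e+02 -3.0000e-02  8.8520e+01]
step 2200 [0.4728 0.1651 0.1362] [0.4893 0.1903 0.1446] [0.4811 0.1781 0.1411] eef [0.4805 0.1402 0.1202] [ 1.7992e+02 -3.0000e-02  8.8520e+01]
```

View pics/w2.png

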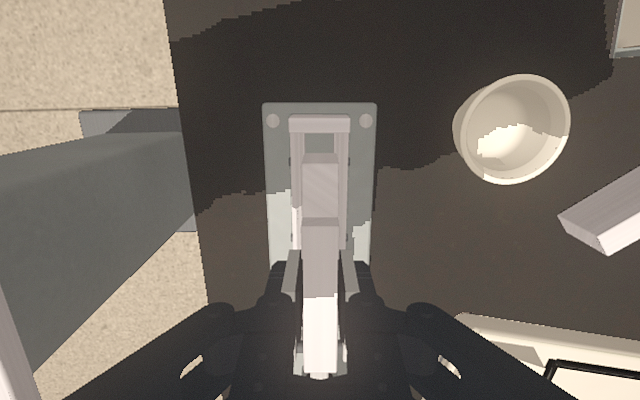

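```bash
python3 - <<'E'
from h import *
W=cloud("wrist",shot("wrist")[1]).reshape(-1,3)
m=(abs(W[:,0]-.481)<.006)&(W[:,1]>.17)&(W[:,1]<.22)
P=W[m];P=P[np.argsort(P[:,1])]
for y in np.arange(.176,.212,.002):
    q=P[(abs(P[:,1]-y)<.001)];print(round(y,3),len(q),q[:,2].round(3).min() if len(q) else 0,q[:,2].round(3).max() if len(q) else 0)
m=(W[:,1]>.15)&(W[:,1]<.192)&(abs(W[:,0]-.481)<.025)&(W[:,2]<.06)
for x in np.arange(.46,.503,.001):
    q=W[m&(abs(W[:,0]-x)<.0005)];print(round(x,3),len(q),np.median(q[:,2]).round(3) if len(q) else 0,end="; ")
E
```

```text
0.176 163 0.028 0.141
0.178 171 0.028 0.141
0.18 171 0.027 0.141
0.182 174 0.028 0.142
0.184 177 0.028 0.141
0.186 181 0.028 0.141
0.188 174 0.028 0.141
0.19 313 0.116 0.141
0.192 39 0.053 0.057
0.194 59 0.054 0.057
0.196 67 0.054 0.057
0.198 61 0.054 0.057
0.2 59 0.054 0.057
0.202 121 0.012 0.056
0.204 47 0.012 0.015
0.206 48 0.011 0.014
0.208 48 0.01 0.014
0.21 48 0.0 0.002
0.46 31 0.05; 0.461 80 0.05; 0.462 80 0.051; 0.463 88 0.052; 0.464 96 0.051; 0.465 95 0.05; 0.466 65 0.049; 0.467 44 0.048; 0.468 37 0.047; 0.469 31 0.045; 0.47 48 0.035; 0.471 31 0.029; 0.472 22 0.03; 0.473 32 0.029; 0.474 28 0.03; 0.475 24 0.029; 0.476 33 0.029; 0.477 25 0.029; 0.478 29 0.029; 0.479 34 0.03; 0.48 22 0.029; 0.481 33 0.029; 0.482 30 0.029; 0.483 22 0.029; 0.484 39 0.029; 0.485 23 0.029; 0.486 28 0.03; 0.487 36 0.029; 0.488 21 0.03; 0.489 33 0.029; 0.49 49 0.037; 0.491 25 0.045; 0.492 56 0.047; 0.493 96 0.048; 0.494 84 0.049; 0.495 114 0.05; 0.496 65 0.052; 0.497 120 0.051; 0.498 60 0.051; 0.499 55 0.05; 0.5 21 0.048; 0.501 31 0.029; 0.502 12 0.029;
```

Call:
send_rows(moves=[{"offset":[0,0,1],"spin":7},{"offset":[0,0,1],"spin":7},{"offset":[0,0,1],"spin":7},{"offset":[0,0,1],"spin":7},{"offset":[0,0,1],"spin":7},{"offset":[0,0,0],"spin":7},{"offset":[0,0,0],"spin":7},{"offset":[0,0,0],"spin":7},{"offset":[0,0,0],"spin":7},{"offset":[0,0,0],"spin":7},{"offset":[0,0,0],"spin":7},{"offset":[0,0,0],"spin":7}])

```text
time_s: 9.0
eef_pos: [0.4788, 0.1397, 0.1229]
tool_rot: [-179.9, -0.2, 172.9]
wrist_force: [-0.5, -0.4, -1.2]
finger_gap: 0.0146
gripper_force: 40.0
```

Call:
send_rows(moves=[{"offset":[0,0,0],"spin":7},{"offset":[0,0,0],"spin":7},{"offset":[0,0,0],"spin":7},{"offset":[0,0,0],"spin":7},{"offset":[0,0,0],"spin":7},{"offset":[0,0,0],"spin":7},{"offset":[0,0,0],"spin":7},{"offset":[0,0,0],"spin":7},{"offset":[0,0,0],"spin":7},{"offset":[0,0,0],"spin":7},{"offset":[0,0,0],"spin":7},{"offset":[0,0,0],"spin":7}])

```text
time_s: 10.0
eef_pos: [0.4788, 0.1397, 0.1229]
tool_rot: [179.8, -0.1, -103.1]
wrist_force: [0.2, -0.1, -1.2]
finger_gap: 0.0148
gripper_force: 40.0
```

Call:
send_rows(moves=[{"offset":[0,0,0],"spin":7},{"offset":[0,0,0],"spin":5},{"offset":[0,0,0],"spin":0},{"offset":[0,0,0],"spin":0},{"offset":[0,0,0],"spin":0},{"offset":[0,0,0],"spin":0}])

```text
time_s: 10.5
eef_pos: [0.4797, 0.14, 0.124]
tool_rot: [180.0, -0.0, -91.6]
wrist_force: [-0.6, 0.0, -1.1]
finger_gap: 0.0151
gripper_force: 40.0
```

```bash
python3 - <<'E'
from h import *
o=r.get_obs();print(o["eef_pos"],o["tool_rot"],o["joint_positions"].round(1),o["time_s"])
cal=cam("wrist");im,d=shot("wrist","w3.png");W=cloud("wrist",d,cal).reshape(-1,3)
def lines(z0,z1,y0,y1):
    m=(W[:,2]>z0)&(W[:,2]<z1)&(abs(W[:,0]-.48)<.02)&(W[:,1]>y0)&(W[:,1]<y1);P=W[m]
    return len(P),P.min(0).round(4) if len(P) else 0,P.max(0).round(4) if len(P) else 0
print("hi",lines(.15,.162,.05,.13));print("step",lines(.14,.1505,.05,.13))
for y in (.095,.105,.115,.125):
    q=W[(abs(W[:,1]-y)<.004)&(abs(W[:,0]-.48)<.02)&(W[:,2]>.138)];print(y,q[:,0].min().round(4),q[:,0].max().round(4)) if len(q) else 0
for x in np.arange(.456,.503,.001):
    q=W[(abs(W[:,0]-x)<.0005)&(W[:,1]>.095)&(W[:,1]<.12)&(W[:,2]<.06)];print(round(x,3),len(q),np.median(q[:,2]).round(3) if len(q) else 0,end="; ")
print()
for y in np.arange(.03,.1,.002):
    q=W[(abs(W[:,1]-y)<.001)&(abs(W[:,0]-.478)<.005)];print(round(y,3),len(q),q[:,2].min().round(3) if len(q) else 0,q[:,2].max().round(3) if len(q) else 0,end="; ")
E
```

```text
[0.47972514 0.13997858 0.12404394] [ 1.79952717e+02 -1.43307815e-02 -9.15660810e+01] [ 16.3  10.7 -24.6  54.8   0.  -72.2] 10.5
hi (1987, array([0.4654, 0.1125, 0.15  ]), array([0.4935, 0.13  , 0.162 ]))
step (2410, array([0.4655, 0.0888, 0.1401]), array([0.4934, 0.1294, 0.1505]))
0.095 0.4707 0.4865
0.105 0.4707 0.4868
0.115 0.4711 0.4869
0.125 0.46 0.5
0.456 2 0.014; 0.457 25 0.03; 0.458 13 0.039; 0.459 2 0.044; 0.46 54 0.05; 0.461 41 0.051; 0.462 36 0.052; 0.463 71 0.052; 0.464 40 0.051; 0.465 67 0.05; 0.466 32 0.049; 0.467 18 0.047; 0.468 19 0.046; 0.469 29 0.038; 0.47 15 0.03; 0.471 17 0.03; 0.472 25 0.03; 0.473 14 0.03; 0.474 18 0.03; 0.475 23 0.03; 0.476 14 0.03; 0.477 19 0.03; 0.478 23 0.03; 0.479 14 0.03; 0.48 20 0.03; 0.481 22 0.03; 0.482 14 0.03; 0.483 22 0.03; 0.484 18 0.029; 0.485 14 0.03; 0.486 22 0.03; 0.487 20 0.03; 0.488 14 0.03; 0.489 30 0.041; 0.49 17 0.046; 0.491 22 0.047; 0.492 30 0.048; 0.493 54 0.049; 0.494 54 0.051; 0.495 55 0.052; 0.496 51 0.052; 0.497 51 0.051; 0.498 47 0.05; 0.499 11 0.05; 0.5 11 0.039; 0.501 31 0.03; 0.502 0 0; 
0.03 70 0.075 0.078; 0.032 74 0.075 0.078; 0.034 72 0.075 0.078; 0.036 69 0.075 0.079; 0.038 71 0.075 0.078; 0.04 71 0.075 0.079; 0.042 70 0.075 0.079; 0.044 64 0.075 0.079; 0.046 63 0.076 0.079; 0.048 63 0.076 0.079; 0.05 69 0.075 0.079; 0.052 65 0.075 0.078; 0.054 61 0.075 0.078; 0.056 68 0.075 0.078; 0.058 67 0.075 0.081; 0.06 62 0.079 0.082; 0.062 68 0.079 0.082; 0.064 69 0.08 0.083; 0.066 54 0.08 0.083; 0.068 64 0.08 0.083; 0.07 65 0.08 0.084; 0.072 54 0.08 0.083; 0.074 65 0.079 0.082; 0.076 59 0.079 0.083; 0.078 67 0.079 0.083; 0.08 54 0.079 0.082; 0.082 17 0.078 0.081; 0.084 0 0 0; 0.086 15 0.041 0.043; 0.088 70 0.029 0.146; 0.09 334 0.028 0.147; 0.092 137 0.028 0.146; 0.094 146 0.028 0.147; 0.096 151 0.029 0.147; 0.098 132 0.029 0.146;
```

View pics/w3.png

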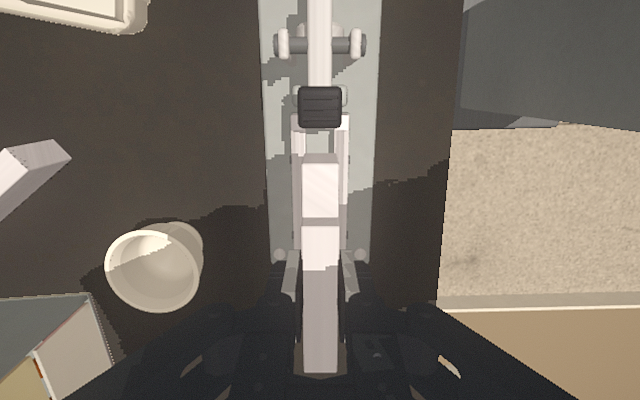

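Call:
send_rows(moves=[{"offset":[0.2,0.3,-15],"spin":0},{"offset":[0,0,-20],"spin":0},{"offset":[0,0,-15],"spin":0},{"offset":[0,0,-10],"spin":0},{"offset":[0,0,-5],"spin":0},{"offset":[0,0,-5],"spin":0},{"offset":[0,0,-4],"spin":0},{"offset":[0,0,-4],"spin":0},{"offset":[0,0,-4],"spin":0},{"offset":[0,0,0],"spin":0}])

```text
time_s: 11.38
eef_pos: [0.4801, 0.1403, 0.0421]
tool_rot: [180.0, -0.0, -91.5]
wrist_force: [-0.3, 0.5, -1.1]
finger_gap: 0.0151
gripper_force: 40.0
```

Call:
send_rows(moves=[{"offset":[0,0,-2],"spin":0},{"offset":[0,0,-2],"spin":0},{"offset":[0,0,-1],"spin":0},{"offset":[0,0,0],"spin":0},{"offset":[0,0,0],"spin":0}])

```text
time_s: 11.8
eef_pos: [0.4803, 0.1404, 0.0375]
tool_rot: [-180.0, -0.0, -91.5]
wrist_force: [-0.0, -0.2, -1.8]
finger_gap: 0.0148
gripper_force: 40.0
```

Call:
send_rows(moves=[{"offset":[0,0,-1],"spin":0},{"offset":[0,0,-1],"spin":0},{"offset":[0,0,-0.5],"spin":0},{"offset":[0,0,0],"spin":0},{"offset":[0,0,0],"spin":0}])

```text
time_s: 12.22
eef_pos: [0.4803, 0.1404, 0.035]
tool_rot: [-180.0, 0.0, -91.5]
wrist_force: [-0.1, 0.2, -0.0]
finger_gap: 0.0145
gripper_force: 40.1
```

Touching down. Release and rise.

Call:
send_rows(moves=[{"offset":[0,0,-0.5],"spin":0},{"offset":[0,0,0],"spin":0},{"offset":[0,0,0],"spin":0},{"offset":[0,0,0],"spin":0},{"offset":[0,0,0],"spin":0}], grip=0.5)

```text
time_s: 12.63
eef_pos: [0.4803, 0.1404, 0.0345]
tool_rot: [-180.0, 0.0, -91.5]
wrist_force: [-0.3, -0.2, -0.7]
finger_gap: 0.0427
gripper_force: 0.0
```

Call:
send_rows(moves=[{"offset":[0,0,0],"spin":0},{"offset":[0,0,10],"spin":0},{"offset":[0,0,20],"spin":0},{"offset":[0,0,30],"spin":0},{"offset":[0,0,30],"spin":0},{"offset":[0,0,30],"spin":0},{"offset":[0,0,30],"spin":0},{"offset":[0,0,0],"spin":0},{"offset":[0,0,0],"spin":0}])

```text
time_s: 13.38
eef_pos: [0.4819, 0.1409, 0.1871]
tool_rot: [-179.7, 0.1, -91.5]
wrist_force: [-0.5, -0.5, -0.1]
finger_gap: 0.0428
gripper_force: 0.0
```

```bash
python3 - <<'E'
from h import *
o=r.get_obs();print(o["eef_pos"],o["time_s"])
W=cloud("wrist",shot("wrist","w4.png")[1]).reshape(-1,3)
for nm,z0,z1 in(("hi",.0615,.069),("step",.0525,.0585)):
    q=W[(W[:,2]>z0)&(W[:,2]<z1)&(abs(W[:,0]-.479)<.0095)&(W[:,1]>.086)&(W[:,1]<.195)]
    print(nm,len(q),q.min(0).round(4),q.max(0).round(4),np.median(q,0).round(4))
q=W[(W[:,2]>.115)&(W[:,2]<.135)&(abs(W[:,0]-.475)<.03)&(W[:,1]<-.05)&(W[:,1]>-.16)];print("handle",len(q),q.mean(0) if len(q) else 0)
E
```

```text
[0.48192597 0.14085088 0.18713655] 13.3833
hi 1538 [0.4707 0.1125 0.0617] [0.4874 0.1879 0.0665] [0.479  0.1477 0.064 ]
step 614 [0.4698 0.0885 0.0525] [0.4885 0.195  0.0576] [0.4779 0.1021 0.0541]
handle 0 0
```

Call:
send_rows(moves=[{"offset":[-1,-30,0],"spin":0},{"offset":[-1,-30,0],"spin":0},{"offset":[-1,-30,0],"spin":0},{"offset":[-1,-30,0],"spin":0},{"offset":[-1,-30,0],"spin":0},{"offset":[-1,-30,0],"spin":0},{"offset":[-1,-30,0],"spin":0},{"offset":[0,-30,0],"spin":0},{"offset":[0,0,-20],"spin":0},{"offset":[0,0,0],"spin":0},{"offset":[0,0,0],"spin":0},{"offset":[0,0,0],"spin":0}], grip=0.75)

```text
time_s: 14.43
eef_pos: [0.4725, -0.0989, 0.164]
tool_rot: [179.9, 0.0, -91.4]
wrist_force: [0.6, 0.6, 0.0]
finger_gap: 0.0644
gripper_force: 0.0
```

```bash
python3 - <<'E'
from h import *
o=r.get_obs();print(o["eef_pos"],o["tool_rot"],o["time_s"])
for n in("top","scene","wrist"):
    W=cloud(n,shot(n)[1]).reshape(-1,3)
    q=W[(W[:,2]>.112)&(W[:,2]<.135)&(abs(W[:,0]-.475)<.022)&(W[:,1]<-.07)&(W[:,1]>-.13)];print(n,"handle",len(q),q.min(0),q.max(0)) if len(q) else 0
E
```

```text
[ 0.47250291 -0.09891337  0.16404341] [ 1.79888594e+02  3.54462476e-02 -9.14383914e+01] 14.4333
scene handle 74 [ 0.45858032 -0.10509364  0.11240327] [ 0.48923647 -0.08894683  0.12742937]
wrist handle 1238 [ 0.45794093 -0.10882313  0.11205486] [ 0.48978839 -0.09516675  0.12970633]
```

Call:
send_rows(moves=[{"offset":[1,-1,-20],"spin":0},{"offset":[0,0,-20],"spin":0},{"offset":[0,0,-20],"spin":0},{"offset":[0,0,-18],"spin":0},{"offset":[0,0,-10],"spin":0},{"offset":[0,0,0],"spin":0},{"offset":[0,0,0],"spin":0}])

```text
time_s: 15.17
eef_pos: [0.4743, -0.1003, 0.0768]
tool_rot: [180.0, 0.0, -91.4]
wrist_force: [0.0, 0.7, 0.7]
finger_gap: 0.0643
gripper_force: 0.0
```

Call:
send_rows(moves=[{"offset":[0,0,0],"spin":0},{"offset":[0,0,0],"spin":0},{"offset":[0,0,0],"spin":0},{"offset":[0,0,0],"spin":0},{"offset":[0,0,0],"spin":0},{"offset":[0,0,0],"spin":0}], grip=0.1, grip_force=80)

```text
time_s: 15.67
eef_pos: [0.4737, -0.1008, 0.0778]
tool_rot: [180.0, -0.0, -91.5]
wrist_force: [-6.0, 0.4, 9.7]
finger_gap: 0.031
gripper_force: 78.9
```

Call:
send_rows(moves=[{"offset":[0,-3,0],"spin":0},{"offset":[-0.1,-4,0],"spin":0},{"offset":[-0.1,-4,0],"spin":0},{"offset":[-0.1,-4,0],"spin":0},{"offset":[-0.1,-4,0],"spin":0},{"offset":[-0.1,-3,0],"spin":0},{"offset":[0,-2,0],"spin":0},{"offset":[0,0,0],"spin":0},{"offset":[0,0,0],"spin":0}])

```text
time_s: 16.42
eef_pos: [0.473, -0.1238, 0.0778]
tool_rot: [180.0, 0.1, -91.5]
wrist_force: [-5.8, 3.5, 10.0]
finger_gap: 0.0309
gripper_force: 79.0
```

Call:
send_rows(moves=[{"offset":[0,-1,0],"spin":0},{"offset":[0,-1,0],"spin":0},{"offset":[0,-1,0],"spin":0},{"offset":[0,0,0],"spin":0},{"offset":[0,0,0],"spin":0}])

```text
time_s: 16.83
eef_pos: [0.473, -0.1263, 0.0778]
tool_rot: [180.0, 0.1, -91.5]
wrist_force: [-6.3, 5.3, 11.1]
finger_gap: 0.0307
gripper_force: 79.0
```

Call:
send_rows(moves=[{"offset":[0,-1,0],"spin":0},{"offset":[0,-1,0],"spin":0},{"offset":[0,0,0],"spin":0},{"offset":[0,0,0],"spin":0}])

```text
time_s: 17.17
eef_pos: [0.4729, -0.1282, 0.0778]
tool_rot: [180.0, 0.2, -91.5]
wrist_force: [-7.0, 6.3, 10.9]
finger_gap: 0.0308
gripper_force: 79.1
```

Call:
send_rows(moves=[{"offset":[-0.1,-1,0],"spin":0},{"offset":[0,-1,0],"spin":0},{"offset":[0,0,0],"spin":0},{"offset":[0,0,0],"spin":0}])

```text
time_s: 17.5
eef_pos: [0.4729, -0.1302, 0.0778]
tool_rot: [180.0, 0.2, -91.5]
wrist_force: [-5.9, 6.5, 10.9]
finger_gap: 0.0306
gripper_force: 79.1
```

Call:
send_rows(moves=[{"offset":[0,-1,0],"spin":0},{"offset":[0,-1,0],"spin":0},{"offset":[0,0,0],"spin":0},{"offset":[0,0,0],"spin":0}])

```text
time_s: 17.83
eef_pos: [0.4728, -0.1321, 0.0778]
tool_rot: [180.0, 0.2, -91.5]
wrist_force: [-6.4, 7.6, 11.9]
finger_gap: 0.0309
gripper_force: 79.1
```

Call:
send_rows(moves=[{"offset":[0,-1,0],"spin":0},{"offset":[0,-1,0],"spin":0},{"offset":[0,0,0],"spin":0},{"offset":[0,0,0],"spin":0}])

```text
time_s: 18.17
eef_pos: [0.4727, -0.134, 0.0778]
tool_rot: [180.0, 0.2, -91.5]
wrist_force: [-6.3, 7.4, 11.2]
finger_gap: 0.0311
gripper_force: 79.1
```

Call:
send_rows(moves=[{"offset":[-0.1,-1,0],"spin":0},{"offset":[0,-1,0],"spin":0},{"offset":[0,0,0],"spin":0},{"offset":[0,0,0],"spin":0}])

```text
time_s: 18.5
eef_pos: [0.4727, -0.1361, 0.0778]
tool_rot: [180.0, 0.2, -91.5]
wrist_force: [-7.0, 6.4, 11.7]
finger_gap: 0.0308
gripper_force: 79.1
```

Call:
send_rows(moves=[{"offset":[0,-1,0],"spin":0},{"offset":[0,-1,0],"spin":0},{"offset":[0,0,0],"spin":0},{"offset":[0,0,0],"spin":0}])

```text
time_s: 18.83
eef_pos: [0.4727, -0.1379, 0.0778]
tool_rot: [180.0, 0.2, -91.5]
wrist_force: [-6.6, 6.3, 12.7]
finger_gap: 0.0309
gripper_force: 79.2
```

Call:
send_rows(moves=[{"offset":[0,-1,0],"spin":0},{"offset":[0,-0.5,0],"spin":0},{"offset":[0,0,0],"spin":0},{"offset":[0,0,0],"spin":0}])

```text
time_s: 19.17
eef_pos: [0.4726, -0.1385, 0.0778]
tool_rot: [180.0, 0.3, -91.4]
wrist_force: [-6.7, 10.7, 11.7]
finger_gap: 0.031
gripper_force: 79.2
```

Call:
send_rows(moves=[{"offset":[-0.1,-1,0],"spin":0},{"offset":[0,-0.5,0],"spin":0},{"offset":[0,0,0],"spin":0},{"offset":[0,0,0],"spin":0}])

```text
time_s: 19.5
eef_pos: [0.4726, -0.1391, 0.0778]
tool_rot: [180.0, 0.4, -91.4]
wrist_force: [-5.9, 14.2, 12.4]
finger_gap: 0.0311
gripper_force: 79.5
```

Call:
send_rows(moves=[{"offset":[0,1,0],"spin":0},{"offset":[0,1,0],"spin":0},{"offset":[0,1,0],"spin":0},{"offset":[0.1,1,0],"spin":0},{"offset":[0,1,0],"spin":0},{"offset":[0,0,0],"spin":0},{"offset":[0,0,0],"spin":0}])

```text
time_s: 20.08
eef_pos: [0.4727, -0.1358, 0.0778]
tool_rot: [180.0, 0.2, -91.4]
wrist_force: [-7.6, 8.6, 11.9]
finger_gap: 0.0309
gripper_force: 79.2
```

Call:
send_rows(moves=[{"offset":[0,1,0],"spin":0},{"offset":[0,1,0],"spin":0},{"offset":[0,0,0],"spin":0},{"offset":[0,0,0],"spin":0}])

```text
time_s: 20.42
eef_pos: [0.4727, -0.1339, 0.0778]
tool_rot: [180.0, 0.2, -91.4]
wrist_force: [-5.9, 7.6, 11.7]
finger_gap: 0.0303
gripper_force: 79.1
```

Call:
send_rows(moves=[{"offset":[0,1,0],"spin":0},{"offset":[0,1,0],"spin":0},{"offset":[0,0,0],"spin":0},{"offset":[0,0,0],"spin":0}])

```text
time_s: 20.75
eef_pos: [0.4728, -0.1338, 0.0778]
tool_rot: [180.0, -0.0, -91.5]
wrist_force: [-7.8, 1.1, 9.7]
finger_gap: 0.0309
gripper_force: 78.8
```

Call:
send_rows(moves=[{"offset":[0,1,0],"spin":0},{"offset":[0,1,0],"spin":0},{"offset":[0,0,0],"spin":0},{"offset":[0,0,0],"spin":0}])

```text
time_s: 21.08
eef_pos: [0.4727, -0.1338, 0.0778]
tool_rot: [179.9, -0.3, -91.5]
wrist_force: [-6.7, -6.7, 8.7]
finger_gap: 0.031
gripper_force: 78.7
```

Call:
send_rows(moves=[{"offset":[0,-1,0],"spin":0},{"offset":[0,-0.7,0],"spin":0},{"offset":[0,0,0],"spin":0}])

```text
time_s: 21.33
eef_pos: [0.4727, -0.1338, 0.0778]
tool_rot: [180.0, -0.1, -91.5]
wrist_force: [-6.1, -1.1, 8.8]
finger_gap: 0.0309
gripper_force: 79.1
```

Call:
send_rows(moves=[{"offset":[0,0,0],"spin":0},{"offset":[0,0,0],"spin":0},{"offset":[0,0,0],"spin":0},{"offset":[0,0,0],"spin":0},{"offset":[0,0,0],"spin":0},{"offset":[0,0,0],"spin":0}], grip=0.75)

```text
time_s: 21.83
eef_pos: [0.4737, -0.1333, 0.0765]
tool_rot: [-180.0, 0.0, -91.5]
wrist_force: [-0.3, 0.4, -0.4]
finger_gap: 0.0639
gripper_force: 0.0
```

Call:
send_rows(moves=[{"offset":[0,0,10],"spin":0},{"offset":[0,0,20],"spin":0},{"offset":[0,0,30],"spin":0},{"offset":[0,0,30],"spin":0},{"offset":[0,0,20],"spin":0},{"offset":[0,0,0],"spin":0},{"offset":[0,0,0],"spin":0},{"offset":[0,0,0],"spin":0},{"offset":[0,0,0],"spin":0}])

```text
time_s: 22.58
eef_pos: [0.4727, -0.1331, 0.1855]
tool_rot: [179.9, 0.0, -91.5]
wrist_force: [0.0, 0.6, 0.1]
finger_gap: 0.064
gripper_force: 0.0
```

```bash
python3 - <<'E'
from h import *
o=r.get_obs();print(o["eef_pos"],o["time_s"])
for n in("scene","wrist"):
    W=cloud(n,shot(n)[1]).reshape(-1,3)
    q=W[(W[:,2]>.112)&(W[:,2]<.132)&(abs(W[:,0]-.473)<.022)&(W[:,1]<-.07)&(W[:,1]>-.16)];print(n,"handle",len(q),q.min(0),q.max(0)) if len(q) else 0
E
```

```text
[ 0.47267913 -0.13306008  0.1854697 ] 22.5833
scene handle 70 [ 0.45641422 -0.13792079  0.11207623] [ 0.48898602 -0.12140187  0.12798644]
wrist handle 1032 [ 0.456933   -0.14173319  0.11202894] [ 0.48869922 -0.12806748  0.12947787]
```

Call:
send_rows(moves=[{"offset":[1,30,0],"spin":0},{"offset":[1,30,0],"spin":0},{"offset":[1,30,0],"spin":0},{"offset":[1,30,0],"spin":0},{"offset":[1,30,0],"spin":0},{"offset":[0,30,0],"spin":0},{"offset":[0,23.5,-20],"spin":0},{"offset":[0,0,-30],"spin":0},{"offset":[0,0,-30],"spin":0},{"offset":[0,0,-20],"spin":0},{"offset":[0,0,0],"spin":0},{"offset":[0,0,0],"spin":0}], grip=0, grip_force=40)

```text
time_s: 23.68
eef_pos: [0.4769, 0.07, 0.0853]
tool_rot: [179.8, -0.0, -91.5]
wrist_force: [0.7, -0.4, 0.3]
finger_gap: -0.0001
gripper_force: 0.0
```

```bash
python3 - <<'E'
from h import *
o=r.get_obs();print(o["eef_pos"],o["finger_gap"],o["time_s"])
a=shot("wrist")[0][150:400,200:440]
W=cloud("scene",shot("scene")[1]);b=r.capture("scene")[0]
p=proj("scene",[o["eef_pos"]+[0,0,.02]])[0].astype(int);print(p)
b=b[p[1]-45:p[1]+45,p[0]-50:p[0]+50]
cv2.imwrite("pics/w5.png",np.hstack([cv2.resize(a,(384,400)),cv2.resize(b,(400,400))])[:,:,::-1])
E
```

```text
[0.47693126 0.06998739 0.08533771] -0.00010157962129439158 23.6833
[303 242]
```

View pics/w5.png

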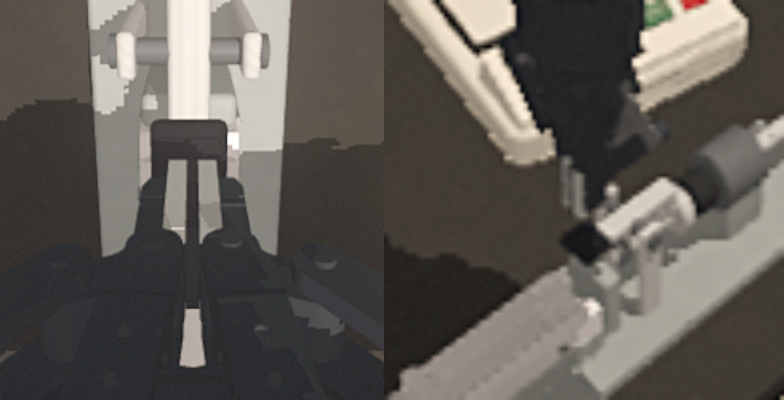

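Call:
send_rows(moves=[{"offset":[0.3,0.5,-10],"spin":0},{"offset":[0,0,-7],"spin":0},{"offset":[0,0,-5],"spin":0},{"offset":[0,0,0],"spin":0},{"offset":[0,0,0],"spin":0}])

```text
time_s: 24.25
eef_pos: [0.4785, 0.0706, 0.0642]
tool_rot: [180.0, -0.0, -91.5]
wrist_force: [-0.4, 0.9, 0.2]
finger_gap: -0.0003
gripper_force: 0.0
```

Call:
send_rows(moves=[{"offset":[0,0,-2],"spin":0},{"offset":[0,0,-2],"spin":0},{"offset":[0,0,0],"spin":0}])

```text
time_s: 24.5
eef_pos: [0.4791, 0.0712, 0.0611]
tool_rot: [-180.0, 0.1, -91.5]
wrist_force: [-2.5, 1.7, 6.9]
finger_gap: -0.0001
gripper_force: 3.3
```

Call:
send_rows(moves=[{"offset":[0,0,-2],"spin":0},{"offset":[0,0,-2],"spin":0},{"offset":[0,0,0],"spin":0}])

```text
time_s: 24.75
eef_pos: [0.4794, 0.0718, 0.057]
tool_rot: [-179.9, 0.1, -91.5]
wrist_force: [-0.0, 4.1, 2.9]
finger_gap: -0.0003
gripper_force: 2.3
```

Call:
send_rows(moves=[{"offset":[0,0,-2],"spin":0},{"offset":[0,0,0],"spin":0},{"offset":[0,0,0],"spin":0}])

```text
time_s: 25.0
eef_pos: [0.4794, 0.0718, 0.0548]
tool_rot: [-179.9, 0.1, -91.5]
wrist_force: [0.5, 7.1, 3.6]
finger_gap: 0.0001
gripper_force: 2.7
```

Call:
send_rows(moves=[{"offset":[0,0,5],"spin":0},{"offset":[0,0,10],"spin":0},{"offset":[0,0,20],"spin":0},{"offset":[0,0,30],"spin":0},{"offset":[0,0,30],"spin":0},{"offset":[0,0,30],"spin":0},{"offset":[0,0,0],"spin":0},{"offset":[0,0,0],"spin":0},{"offset":[0,0,0],"spin":0}])

```text
time_s: 25.75
eef_pos: [0.4784, 0.0701, 0.1793]
tool_rot: [180.0, -0.1, -91.5]
wrist_force: [0.8, 0.2, -0.5]
finger_gap: -0.0004
gripper_force: 0.0
```

```bash
python3 - <<'E'
from h import *
o=r.get_obs();print(o["eef_pos"],o["time_s"],o["wrist_force"])
for n in("wrist","scene"):
    W=cloud(n,shot(n,n+"6.png")[1]).reshape(-1,3)
    for nm,z0,z1,y0,y1 in(("hi",.0615,.069,.09,.195),("step",.0525,.0585,.084,.115),("handle",.115,.132,-.16,-.07),("pad",.071,.087,.058,.084)):
        q=W[(W[:,2]>z0)&(W[:,2]<z1)&(abs(W[:,0]-.477)<(.02 if nm=="handle" else .0095))&(W[:,1]>y0)&(W[:,1]<y1)]
        if len(q):print(n,nm,len(q),q.min(0).round(4),q.max(0).round(4),np.median(q,0).round(4))
E
```

```text
[0.4784334  0.0701374  0.17930643] 25.75 [ 0.79832827  0.23914    -0.53360755]
wrist hi 204 [0.4715 0.1144 0.0617] [0.4859 0.1255 0.0665] [0.4787 0.1194 0.0649]
wrist step 455 [0.4708 0.0911 0.0526] [0.4865 0.115  0.0575] [0.4788 0.1027 0.0549]
wrist pad 672 [0.4676 0.0581 0.0756] [0.4865 0.081  0.0831] [0.4768 0.0687 0.0802]
scene hi 132 [0.4716 0.1178 0.0616] [0.4863 0.1932 0.0683] [0.4795 0.1568 0.0635]
scene step 24 [0.4718 0.0841 0.0525] [0.486  0.1134 0.0571] [0.4803 0.1033 0.0542]
scene handle 63 [ 0.4581 -0.1065  0.1151] [ 0.4894 -0.0905  0.1262] [ 0.4749 -0.0959  0.1224]
scene pad 60 [0.4679 0.0587 0.0711] [0.4854 0.0838 0.0817] [0.476  0.0734 0.0779]
```

```bash
python3 -c "
from bench import r
print(r.close_job())"
```

```text
the job is handed in; nothing more can be done
None
```

I handed the job in. The bar is turned end for end and seated in the slot. The striker was cocked, held by the sear alone, then fired and came to rest forward. The trip pad is back up, and I saw no sign that anything touched the mortar, beaker or hand stamp. The hand-in returned no verdict.

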